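Bring a loaded probe station to contact

TASK

A sample has been loaded on the pulled-out chuck of the manual probe station. First push the chuck stage all the way in until it stops; only then push the platen lever on its right-hand side backwards, away from you, past its middle (separation) detent and on to its far stop, easing it over without slamming it, so that the platen brings the needles down to contact. Leave the needle positioners on the platen, the sample box and the tweezers as they stand.

Things in the scene. Friction and masses are not known exactly. Their poses are not given: they have to be found in the camera images.
- station: Manual probe station fixed to the bench: white base 260 (x) x 300 (y) mm and 98 mm high, steel platen plate 250 x 300 x 12 mm above it (top at 122 mm above the bench when raised), with a 110 mm wide slot open to the front. Origin: centre of its underside, on the bench. Its front, with the chuck stage, faces its -x (roughly towards the robot); its right side, with the lever, is its -y side; its yaw varies by up to about 20 degrees.
- chuck_stage (a joint): How far the chuck stage is pulled out of the station's front, m: 0 = home against its stop, up to 0.075 pulled out; starts at 0.04 to 0.07. It is pushed in along the station's +x; it slides with 2 to 3 N of friction plus 25 N per m/s, and stays where it is left.
- pull_plate (a point): Centre of the front face of the chuck stage's pull plate, an upright bare aluminium plate 120 mm wide (station y), 10 mm thick, from 34 to 92 mm above the bench; the point lies 70 mm above the bench and moves with the stage. The face looks to the station's -x; when home it stands 30 mm in front of the platen's front edge. Nothing stands within 35 mm in front of it.
- lever (a joint): Lever angle, rad: 0 = load (start, leaning 0.5 rad from upright to the station's front), 0.5 = separation detent (upright), 1.0 = contact (far stop, leaning 0.5 rad to the rear). Swings in the upright plane along the station's x. Its detent resists with up to 9 N at the knob on leaving a position and, once half-way, draws the lever into the next at about 1 rad/s; let go, it settles in the nearest.
- lever_knob (a point): Centre of the ball knob (bare metal ball, 32 mm across) on the end of the lever, 112 mm from the pivot, on the lever's outer side; the flat steel arm, 14 mm wide, runs 18 mm nearer to the station. About 170 mm above the bench at either stop and 184 mm when upright. It moves with the lever.
- lever_pivot (a point): Point on the lever's hinge axis level with the ball knob's path (same station y as the knob), 72 mm above the bench, fixed in the station; the axis runs along the station's y.
- platen (a joint): How far the platen is lowered from its load height, m: 0 = load, 0.003 at separation, 0.006 = contact. Driven by the lever only.
- positioner_left_mid (a point): Loose needle positioner standing on the platen's left (+y) half: stepped block 50 x 40 x 52 mm with small adjusting screws (to 68 mm high) and a thin needle arm reaching over the chuck. Point at its centre, 26 mm above its foot. Leave it alone; it rides down with the platen.
- positioner_right_mid (a point): The same kind of positioner on the platen's right (-y) half, about 145 mm behind and 85 mm inside the lever knob's start. Point at its centre. Leave it alone; it rides down with the platen.
- sample_box_mid (a point): Loose flat sample box 62 x 62 x 22 mm lying on the bench left of the pulled-out stage. Point at its centre. Leave it alone.
- tweezers_mid (a point): Loose steel tweezers, 128 mm long, 12 mm wide, 9 mm high, lying on the bench in front of the lever. Point at the middle. Leave them alone.

How it is judged (in metres and radians):
On the way, in this order (a step that is already met when the one before it is completed fails the run):
1. the chuck stage is home against its stop while the lever is still at load (value of joint chuck_stage below 0.003 m and value of joint lever below 0.2 rad), for 0.2 s.
2. the lever is past the separation detent and at its contact stop (value of joint lever above 0.95 rad), for 0.3 s.
At the end, for the whole second after the job is handed in: The chuck stage is within 3 mm of its home stop, the lever is at rest within 0.05 rad of its contact stop (1.0) with the platen lowered, and both positioners, the sample box and the tweezers are within 15 mm of where they stood (value of joint chuck_stage below 0.003 m and value of joint lever above 0.95 rad and value of joint platen above 0.005 m and velocity of joint lever between -0.05 and 0.05 rad/s and distance of each of positioner_left_mid, positioner_right_mid, sample_box_mid, tweezers_mid from where it was at the start of the episode below 0.015 m); the robot touches nothing.
It fails at once if the lever leaves load (more than 0.2 rad) while the chuck stage is more than 5 mm from home: the needles would come down on the moving stage (value of joint lever above 0.2 rad and value of joint chuck_stage above 0.005 m).
It fails at once if the lever is slammed over (faster than 4 rad/s) (velocity of joint lever above 4 rad/s).
It fails at once if a positioner, the sample box or the tweezers is lifted, carried or pushed more than 15 mm (distance of any of positioner_left_mid, positioner_right_mid, sample_box_mid, tweezers_mid from where it was at the start of the episode above 0.015 m).
It also fails if it takes over 48 s, if anything falls off the work surface, if the arm or the gripper's body presses on something with over 40 N, if the wrist force passes 120 N, or if a joint passes its speed limit or range.

ROBOT

A 7-joint arm with a two-finger parallel gripper is mounted at the origin on the work surface. World frame = base frame: x ahead of the robot, y to its left, z up, the work surface at z = 0. Lengths are in mm, angles in degrees, forces in N, time in s.
With the tool pointing down it reaches from about 425 to 925 mm from the base axis. Payload 6.8 kg.
Tool frame: the origin (TCP) lies at the very end of the fingers, on their centre line; the grasp point (between the pads) lies 19 mm behind it; z points along the fingers, y is the direction in which the jaws open and shut (so a half turn about z gives the same grasp; the last joint's range is limited). The gripper opens to 85 mm and grips with 20 to 120 N. Pads are 22 mm wide; open, the fingers measure 114 mm over their backs; the gripper's body (76 mm by 85 mm) begins 54 mm behind the grasp point. The pads swing forward as they close: fully open they stand 13 mm farther back than shut.
Start: joints at [63.879, 27.33, 1.283, 89.118, -0.659, 63.558, -4.761], TCP at [230.07, -634.598, 231.308] pointing down, gripper open.
Joint ranges: [-169.35, 169.35], [-19.33, 120.38], [-80.79, 83.38], [13.8, 139.57], [-78.32, 258.32], [9.67, 109.79], [-169.56, 169.56]. Speed limits (degrees/s): [136.94, 136.94, 180, 180, 180, 180, 180].

INTERFACE

Orientations are given as a 3x3 rotation matrix whose columns are the frame's x, y, z axes.
In Python, from bench import r gives the robot as it stands.
- The arm moves only by the tool carry_out, never from a script. Its argument "rows" is text: rows parted by semicolons, each of 7 numbers parted by spaces: the shift along the tool's x, y, z as a fraction of full scale, then the turn, a rotation vector about the tool's x, y, z as a fraction of full scale, then the closure, from 0 (fully open) to 1 (shut). In form: tx ty tz wx wy wz gripper; .... A call has 1 to 8 rows; each row shifts and turns the commanded pose from where the row before left it, along the tool's axes as they then stand; what a row does not reach is not made up. Full scale, the value 1, is 0.1 m for a shift and 45 degrees for a turn. A row lasts 1/12 s, in which the tool goes at most 41.7 mm and 7.16 degrees, less where a joint would pass 70% of its speed; a pose out of reach is approached as far as the arm can. A call with a number of a shift or a turn outside -1 to 1 is refused whole. A call with a gripper value outside its range is refused whole. The fingers move at their own pace and stop on an object; "newtons" is the grip in N (left out, the last holds). Time passes only in rows, so rows that do not move let the fingers close. It gives the time, the measured TCP pose, the force and the opening at its end, in the units of the state.
- r.get_state(): the state, without advancing time (a new reading comes with each control period).
- r.capture(name): name is "scene" or "top"; returns the picture (420x560x3 uint8, red, green, blue); there is no depth.
- r.get_calibration(name): a dict with "fx", "fy", "cx", "cy" (pixels), "rvec" (rotation vector, rad) and "tvec" (3), from world to camera coordinates, as OpenCV has them. Camera axes: x right, y down, z forward; pixel columns grow to the right and rows downward; lengths in mm; the calibration is good to about 2 mm. A picture is of the moment at which its call begins. get_calibration takes no time and is no camera call.
- r.close_job(): hands the job in, once; it reports no verdict.
The state is a dict: "time": time; "q": joint angles; "qvel": joint speeds; "effort": joint torques, N m; "position": TCP position; "tcp_rot": TCP orientation; "force": force on the tool from outside, world axes, zero at the start; "torque": the same for the moment, N m; "finger_gap": finger opening in mm.
Only numpy, scipy, OpenCV 4.12 (cv2) and the standard library are available. Lean on these libraries where they do the work, as an engineer would, in place of code of your own. Each camera call takes 0.05 s, during which the arm holds its last target. There are 200 camera calls.

## Working session

There is one attempt and no reset: what is moved stays moved. The work goes in short steps, Python scripts to look and compute and a tool call to move; the robot and the scene stay as the last step left them, time stands still between calls to the robot, and variables do not carry over. Pictures are saved under pics/ and viewed, about 8 in all and at most 12, crops included, and the job is handed in when it is done.

Besides the shell and the picture viewer there is one more tool, called after "Emit:" by a JSON object that holds its "fn" and its "kwargs". carry_out: Moves the arm, as the interface text tells. Shift numbers are shares of 0.1 m and turn numbers shares of 45 degrees, none past 1 either way. Its arguments: {"type":"object","properties":{"rows":{"type":"string"},"newtons":{"type":"number"}},"required":["rows"]}

```bash
mkdir -p pics; ls
python3 - <<'E'
from bench import r
import cv2,json
for n in ("scene","top"):
    cv2.imwrite(f"pics/{n}0.png",r.capture(n)[:,:,::-1]); print(n,r.get_calibration(n))
s=r.get_state();print(s["time"],s["position"],s["tcp_rot"],s["finger_gap"])
E
```

```text
pics
scene {'fx': 463.2552722395926, 'fy': 463.2552722395926, 'cx': 273.1868236303996, 'cy': 217.70539821814054, 'rvec': array([ 2.37363278,  0.5855006 , -0.24295619]), 'tvec': array([-536.82525642,  -72.1897259 , 1036.53010219])}
top {'fx': 430.07183832151657, 'fy': 430.07183832151657, 'cx': 275.49504412554944, 'cy': 209.58933587562206, 'rvec': array([ 2.1053777 , -2.14500823,  0.12205162]), 'tvec': array([103.34559136, 560.15020909, 846.03442343])}
0.1 [ 229.86554738 -634.08311127  230.41389659] [[ 9.40124372e-01  3.40830914e-01 -6.73507896e-04]
 [ 3.40831560e-01 -9.40123143e-01  1.52406072e-03]
 [-1.13733350e-04 -1.66235938e-03 -9.99998612e-01]] 85.26280712083968
```

View pics/scene0.png

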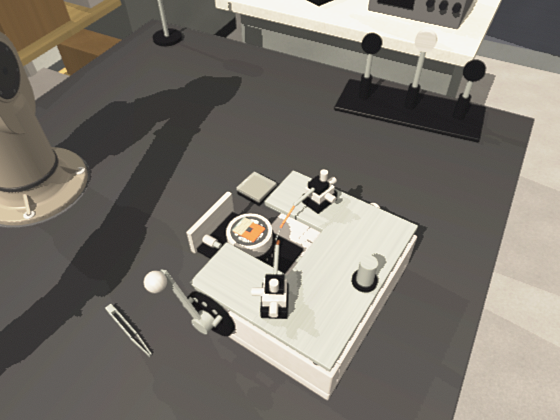

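View pics/top0.png

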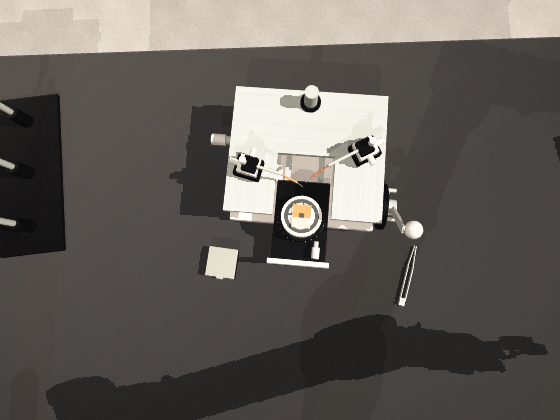

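Scene view: the station is in the middle, with the ball knob at about (156,282), the pull plate at (190,240)-(232,200) and the tweezers at (128,330). Top view: knob at (413,230), pull plate edge (267,261)-(329,266), platen rear edge (236,87)-(388,96), box at (222,262), tweezers at (408,275).

```bash
cat > h.py <<'E'
from bench import r
import cv2,numpy as np
def cam(n):
    c=r.get_calibration(n);K=np.array([[c["fx"],0,c["cx"]],[0,c["fy"],c["cy"]],[0,0,1]])
    return K,cv2.Rodrigues(c["rvec"])[0],np.array(c["tvec"])
def ray(n,p):
    K,R,t=cam(n);return -R.T@t,R.T@np.linalg.solve(K,[*p,1.])
def onz(n,p,z):
    o,d=ray(n,p);return o+d*(z-o[2])/d[2]
def tri(pa,pb):
    P=[np.c_[K@R,K@t] for K,R,t in map(cam,("scene","top"))]
    X=cv2.triangulatePoints(P[0],P[1],np.float64(pa).reshape(2,1),np.float64(pb).reshape(2,1))[:,0];return X[:3]/X[3]
def proj(n,X):
    K,R,t=cam(n);return cv2.projectPoints(np.float64(X).reshape(-1,3),cv2.Rodrigues(R)[0],t,K,None)[0][:,0]
def blob(img,p,w=22,th=150):  # bright blob near p
    x0,y0=p[0]-w,p[1]-w;g=img[y0:y0+2*w,x0:x0+2*w].min(2)
    n,l,s,c=cv2.connectedComponentsWithStats((g>th).astype(np.uint8))
    k=1+np.argmin(np.hypot(*(c[1:]-w).T)+1000*(s[1:,4]<40));return c[k]+[x0,y0],s[k]
E
python3 - <<'E'
from h import *
np.set_printoptions(precision=1,suppress=True)
for p in [(236,87),(388,96),(383,230),(224,211)]: print("platen",onz("top",p,122))
a,b=onz("top",(267,261),92),onz("top",(329,266),92);print("plate",a,b,np.linalg.norm(a-b),np.degrees(np.arctan2(*(b-a)[:2])))
S=cv2.imread("pics/scene0.png");T=cv2.imread("pics/top0.png")
print(blob(S,(156,282)),blob(T,(413,230)))
k=tri((156,282),(413.5,230));print("knob",k,onz("scene",(156,282),170),onz("top",(413.5,230),170))
print("tweez",[onz("top",p,5) for p in [(412,246),(402,304)]],"box",onz("top",(222,262),22))
o=np.hstack([cv2.resize(T[70:290,210:430],(440,440),interpolation=2)[:, :],cv2.resize(S[160:400,110:290],(330,440),interpolation=2)])
cv2.imwrite("pics/crop.png",o)
E
```

```text
platen [797.5 164.5 122. ]
platen [ 769.  -132.6  122. ]
platen [ 507.5 -109.   122. ]
platen [549.5 187.8 122. ]
plate [454.9 109.1  92. ] [443.4  -9.4  92. ] 119.09481843736518 -174.45475888364328
(array([154.2, 280.6]), array([ 10,  10,  23,  23, 375], dtype=int32)) (array([413.4, 229.2]), array([ 11,  13,  21,  18, 255], dtype=int32))
knob [ 502.3 -150.6  170.4] [ 502.7 -149.9  170. ] [ 501.6 -151.4  170. ]
tweez [array([ 484.1, -192.7,    5. ]), array([ 364.7, -164.7,    5. ])] box [456.8 207.6  22. ]
```

View pics/crop.png

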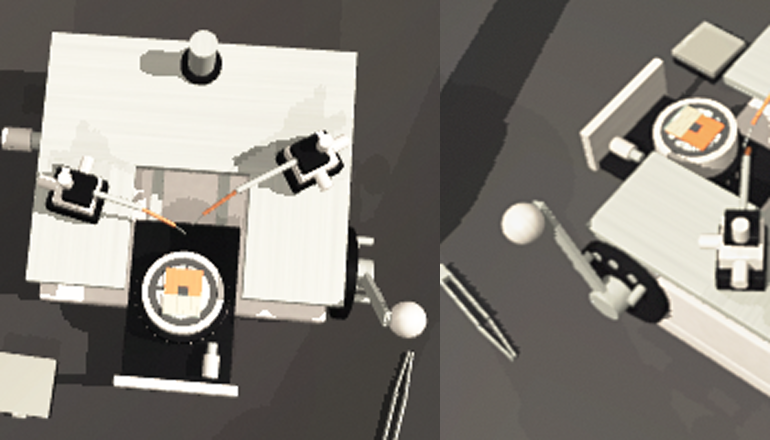

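Emit:
{"fn": "carry_out", "kwargs": {"rows": "0 0 -0.1 0 0 0.141 1;0 0 -0.1 0 0 0.141 1;0 0 -0.1 0 0 0.141 1;0 0 -0.1 0 0 0.141 1;0 0 0 0 0 0 1"}}

```text
time: 0.52
position: [230.5, -635.3, 273.1]
tcp_rot: [[0.995, -0.099, 0.001], [-0.099, -0.995, -0.003], [0.001, 0.002, -1.0]]
force: [-0.4, -0.0, 0.1]
finger_gap: 25.7
```

```bash
cat >> h.py <<'E'
a=np.radians(-5.5);RS=np.array([[np.cos(a),-np.sin(a),0],[np.sin(a),np.cos(a),0],[0,0,1]])
def togo(X,s=None):  # shift in tool axes, fractions
    s=s or r.get_state();return np.round(np.array(s["tcp_rot"]).T@(np.array(X)-s["position"])/100,3)
E
python3 - <<'E'
from h import *
np.set_printoptions(precision=3,suppress=True)
s=r.get_state();print(s["time"],s["position"],s["finger_gap"],s["force"]);print(np.array(s["tcp_rot"]))
for X in [(440,-350,270),(470,-100,270),(440,82,270),(425,82,65)]:print(X,togo(X))
print("stage knob",tri((221.8,245.7),(315.5,242.5)),tri((203.8,239),(314,256)))
E
```

```text
0.5167 [ 230.464 -635.341  273.071] 25.697694885995965 [-0.395 -0.016  0.077]
[[ 0.995 -0.099  0.001]
 [-0.099 -0.995 -0.003]
 [ 0.001  0.002 -1.   ]]
(440, -350, 270) [ 1.803 -3.046  0.026]
(470, -100, 270) [ 1.855 -5.564  0.02 ]
(440, 82, 270) [ 1.377 -7.345  0.015]
(425, 82, 65) [ 1.225 -7.335  2.065]
stage knob [493.414  14.738  56.95 ] [461.532  14.345  60.379]
```

Emit:
{"fn": "carry_out", "kwargs": {"rows": "0.2 -0.25 0 0 0 0 1;0.2 -0.25 0 0 0 0 1;0.2 -0.25 0 0 0 0 1;0.2 -0.25 0 0 0 0 1;0.2 -0.25 0 0 0 0 1;0.2 -0.25 0 0 0 0 1;0.2 -0.25 0 0 0 0 1;0.2 -0.25 0 0 0 0 1"}}

```text
time: 1.18
position: [408.9, -449.1, 270.4]
tcp_rot: [[0.996, -0.091, -0.001], [-0.091, -0.996, 0.001], [-0.001, -0.001, -1.0]]
force: [0.2, -0.3, -0.2]
finger_gap: 0.0
```

Emit:
{"fn": "carry_out", "kwargs": {"rows": "0.1 -0.3 0 0 0 0 1;0.1 -0.3 0 0 0 0 1;0.05 -0.3 0 0 0 0 1;0 -0.3 0 0 0 0 1;0 -0.3 0 0 0 0 1;0 -0.3 0 0 0 0 1;0 -0.3 0 0 0 0 1;0 -0.3 0 0 0 0 1"}}

```text
time: 1.85
position: [455.5, -212.6, 270.6]
tcp_rot: [[0.996, -0.091, -0.001], [-0.091, -0.996, 0.0], [-0.001, 0.0, -1.0]]
force: [0.1, -0.2, -0.0]
finger_gap: -0.0
```

Run:
```python
from h import *
np.set_printoptions(precision=3,suppress=True)
s=r.get_state();print(s["time"],s["position"],s["q"],s["finger_gap"],s["force"]);print(np.array(s["tcp_rot"]))
for X in [(440,82,270),(425,82,65)]:print(X,togo(X))
```

```text
1.85 [ 455.542 -212.567  270.573] [ 23.466   9.143  -6.248 109.193   1.138  61.774 -78.467] -0.022951257078273998 [ 0.084 -0.24  -0.027]
[[ 0.996 -0.091 -0.001]
 [-0.091 -0.996  0.   ]
 [-0.001  0.    -1.   ]]
(440, 82, 270) [-0.423 -2.919  0.006]
(425, 82, 65) [-0.57  -2.906  2.056]
```

Emit:
{"fn": "carry_out", "kwargs": {"rows": "-0.04 -0.36 0 0 0 0 1;-0.05 -0.36 0 0 0 0 1;-0.05 -0.36 0 0 0 0 1;-0.05 -0.36 0 0 0 0 1;-0.05 -0.36 0 0 0 0 1;-0.05 -0.36 0 0 0 0 1;-0.08 -0.36 0 0 0 0 1;-0.08 -0.36 0 0 0 0 1"}}

```text
time: 2.52
position: [437.8, 78.4, 270.8]
tcp_rot: [[0.996, -0.091, -0.0], [-0.091, -0.996, -0.0], [-0.0, 0.0, -1.0]]
force: [0.3, -0.6, -0.5]
finger_gap: -0.1
```

Emit:
{"fn": "carry_out", "kwargs": {"rows": "-0.05 0 0.2 0 0 0 1;-0.05 0 0.2 0 0 0 1;0 0 0.2 0 0 0 1;0 0 0.2 0 0 0 1;0 0 0.2 0 0 0 1;0 0 0 0 0 0 1"}}

```text
time: 3.02
position: [425.7, 77.0, 167.7]
tcp_rot: [[0.996, -0.091, -0.007], [-0.091, -0.996, -0.001], [-0.007, 0.002, -1.0]]
force: [-0.7, 0.2, 1.7]
finger_gap: 0.1
```

Run:
```python
from h import *
np.set_printoptions(precision=3,suppress=True)
s=r.get_state();print(s["time"],s["position"],s["q"],s["finger_gap"],s["force"]);print(np.array(s["tcp_rot"]))
for X in [(425,82,65)]:print(X,togo(X))
cv2.imwrite("pics/s1.png",r.capture("scene")[:,:,::-1])
```

```text
3.0167 [425.71   76.952 167.719] [   1.402   10.841  -21.915  123.06     5.392   47.39  -119.079] 0.05178867099321566 [-0.719  0.152  1.657]
[[ 0.996 -0.091 -0.007]
 [-0.091 -0.996 -0.001]
 [-0.007  0.002 -1.   ]]
(425, 82, 65) [-0.005 -0.052  1.027]
```

View pics/s1.png

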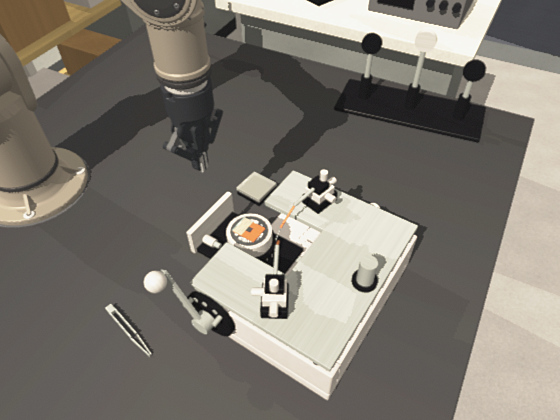

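The picture shows the shut fingers at about (203,168), above and in front of the plate (232,200)-(190,240). The way down is clear.

Emit:
{"fn": "carry_out", "kwargs": {"rows": "0 0 0.15 0 0 0 1;0 0 0.15 0 0 0 1;0 0 0.15 0 0 0 1;0 0 0.15 0 0 0 1;0 0 0.15 0 0 0 1;0 0 0.15 0 0 0 1;0 0 0.1 0 0 0 1;0 0 0 0 0 0 1"}}

```text
time: 3.73
position: [428.2, 77.6, 70.6]
tcp_rot: [[0.996, -0.094, -0.002], [-0.094, -0.996, -0.0], [-0.002, 0.001, -1.0]]
force: [0.2, 0.2, 0.3]
finger_gap: 0.5
```

Run:
```python
from h import *
np.set_printoptions(precision=3,suppress=True)
s=r.get_state();print(s["time"],s["position"],s["q"],s["force"]);print(np.array(s["tcp_rot"]))
print(RS.T@np.array(s["position"]), RS.T@np.array([449,50,92]),RS.T@np.array([783.2,16,0]))
```

```text
3.7333 [428.216  77.574  70.551] [  -1.739   20.58   -19.459  127.39    12.127   33.811 -125.563] [0.208 0.161 0.267]
[[ 0.996 -0.094 -0.002]
 [-0.094 -0.996 -0.   ]
 [-0.002  0.001 -1.   ]]
[418.809 118.259  70.551] [442.141  92.805  92.   ] [778.061  90.993   0.   ]
```

Emit:
{"fn": "carry_out", "kwargs": {"rows": "0.08 0 0 0 0 0 1;0.08 0 0 0 0 0 1;0.08 0 0 0 0 0 1;0.08 0 0 0 0 0 1;0.08 0 0 0 0 0 1;0.08 0 0 0 0 0 1;0.05 0 0 0 0 0 1"}}

```text
time: 4.32
position: [482.4, 72.3, 71.8]
tcp_rot: [[0.995, -0.095, 0.0], [-0.095, -0.995, -0.0], [0.0, 0.0, -1.0]]
force: [-4.0, -1.1, 0.1]
finger_gap: 0.0
```

Emit:
{"fn": "carry_out", "kwargs": {"rows": "0.04 0 0 0 0 0 1;0.03 0 0 0 0 0 1;0.02 0 0 0 0 0 1"}}

```text
time: 4.57
position: [491.1, 71.5, 71.7]
tcp_rot: [[0.995, -0.095, 0.001], [-0.095, -0.995, -0.0], [0.001, 0.0, -1.0]]
force: [-2.7, -1.7, 1.4]
finger_gap: 0.1
```

Emit:
{"fn": "carry_out", "kwargs": {"rows": "0.02 0 0 0 0 0 1;0.02 0 0 0 0 0 1;0 0 0 0 0 0 1"}}

```text
time: 4.82
position: [495.1, 71.6, 71.5]
tcp_rot: [[0.995, -0.095, 0.001], [-0.095, -0.995, 0.0], [0.001, -0.0, -1.0]]
force: [-0.3, -0.2, 0.8]
finger_gap: 0.3
```

Emit:
{"fn": "carry_out", "kwargs": {"rows": "0.02 0 0 0 0 0 1;0.02 0 0 0 0 0 1"}}

```text
time: 4.98
position: [497.0, 71.4, 71.2]
tcp_rot: [[0.996, -0.095, -0.003], [-0.095, -0.996, -0.0], [-0.003, 0.001, -1.0]]
force: [-11.1, -0.3, 8.7]
finger_gap: -0.1
```

Emit:
{"fn": "carry_out", "kwargs": {"rows": "0.02 0 0 0 0 0 1;0.02 0 0 0 0 0 1"}}

```text
time: 5.15
position: [497.0, 71.2, 70.6]
tcp_rot: [[0.996, -0.094, -0.01], [-0.094, -0.996, -0.002], [-0.01, 0.003, -1.0]]
force: [-22.1, 2.7, 15.9]
finger_gap: -0.1
```

Emit:
{"fn": "carry_out", "kwargs": {"rows": "0 0 0 0 0 0 1;0 0 0 0 0 0 1;0 0 0 0 0 0 1"}}

```text
time: 5.4
position: [497.0, 71.2, 70.5]
tcp_rot: [[0.996, -0.093, -0.01], [-0.093, -0.996, -0.002], [-0.01, 0.003, -1.0]]
force: [-17.7, 0.9, 12.8]
finger_gap: -0.3
```

Emit:
{"fn": "carry_out", "kwargs": {"rows": "-0.06 0 0 0 0 0 1;-0.1 0 0 0 0 0 1;-0.1 0 0 0 0 0 1;0 0 -0.3 0 0 0 1;0 0 -0.35 0 0 0 1;0 0 -0.35 0 0 0 1;0 0 -0.35 0 0 0 1;0 0 -0.35 0 0 0 1"}}

```text
time: 6.07
position: [476.1, 73.4, 243.2]
tcp_rot: [[0.995, -0.095, 0.001], [-0.095, -0.996, 0.0], [0.001, -0.0, -1.0]]
force: [2.1, 0.2, 0.6]
finger_gap: -0.2
```

Emit:
{"fn": "carry_out", "kwargs": {"rows": "0 0.35 -0.1 0 0 0 1;0 0.35 -0.1 0 0 0 1;-0.05 0.35 0 0 0 0 1;-0.05 0.35 0 0 0 0 1;-0.05 0.35 0 0 0 0 1;-0.05 0.35 0 0 0 0 1;0 0.2 0 0 0 0 1;0 0 0 0 0 0 1"}}

```text
time: 6.73
position: [433.4, -158.7, 261.4]
tcp_rot: [[0.995, -0.103, 0.001], [-0.103, -0.995, -0.002], [0.001, 0.002, -1.0]]
force: [0.1, -0.4, -0.1]
finger_gap: -0.1
```

Run:
```python
from h import *
np.set_printoptions(precision=3,suppress=True)
s=r.get_state();print(s["time"],s["position"],s["q"],s["force"]);print(np.array(s["tcp_rot"]))
S=r.capture("scene");T=r.capture("top")
bs,bt=blob(S,(154,281)),blob(T,(413,229));print(bs,bt)
cv2.imwrite("pics/s2.png",np.hstack([cv2.resize(T[70:290,210:430],(400,400)),cv2.resize(S[130:370,110:350],(400,400))])[:,:,::-1])
k=tri((156,282),(413.5,230));ks=RS.T@k;print("knob st",ks)
```

```text
6.7333 [ 433.368 -158.733  261.409] [ 21.924   5.688 -10.295 114.543   1.299  59.785 -84.857] [ 0.09  -0.382 -0.088]
[[ 0.995 -0.103  0.001]
 [-0.103 -0.995 -0.002]
 [ 0.001  0.002 -1.   ]]
(array([154.162, 280.704]), array([ 12,  11,  24,  23, 371], dtype=int32)) (array([413.772, 228.667]), array([ 11,  14,  21,  17, 237], dtype=int32))
knob st [ 514.419 -101.799  170.428]
```

View pics/s2.png

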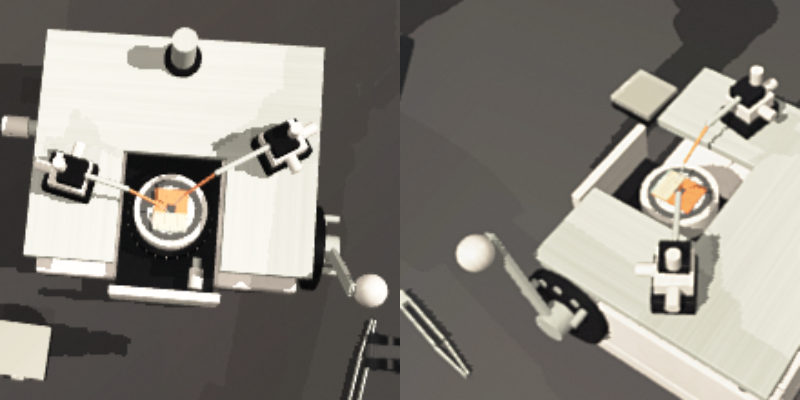

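Emit:
{"fn": "carry_out", "kwargs": {"rows": "0 -0.05 0.2 0 0 0 1;0 -0.05 0.2 0 0 0 1;0 0 0.2 0 0 0 1;0 0 0.2 0 0 0 1;0.05 0 0.2 0 0 0 1;0.1 0 0.05 0 0 0 1;0.1 0 0 0 0 0 1;0 0 0 0 0 0 1"}}

```text
time: 7.5
position: [463.8, -145.4, 157.2]
tcp_rot: [[0.996, -0.093, 0.003], [-0.093, -0.996, 0.0], [0.003, -0.0, -1.0]]
force: [1.4, 0.6, -0.1]
finger_gap: -0.4
```

Run:
```python
from h import *
np.set_printoptions(precision=3,suppress=True)
s=r.get_state();print(s["time"],s["position"],RS.T@np.array(s["position"]),s["force"])
S=r.capture("scene");T=r.capture("top")
cv2.imwrite("pics/s3.png",np.hstack([cv2.resize(T[150:310,310:470],(400,400)),cv2.resize(S[200:360,80:240],(400,400))])[:,:,::-1])
```

```text
7.5 [ 463.812 -145.446  157.25 ] [ 475.617 -100.322  157.25 ] [ 1.386  0.57  -0.074]
```

View pics/s3.png

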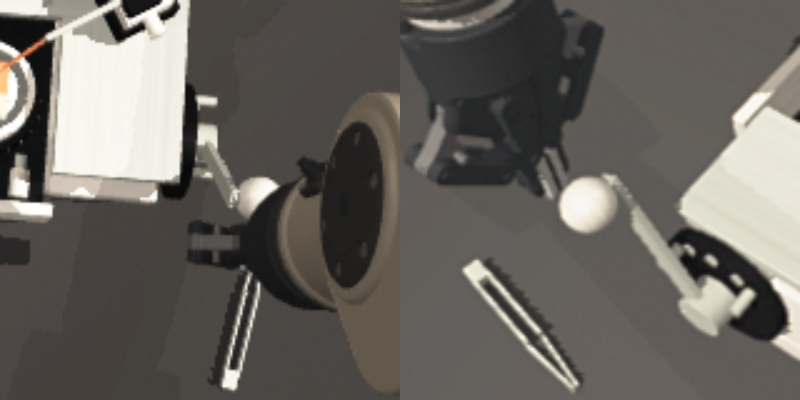

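Emit:
{"fn": "carry_out", "kwargs": {"rows": "0.02 0.05 0 0 0 0 1;0.05 0 0 0 0 0 1;0.05 0 0 0 0 0 1;0.05 0 0 0 0 0 1;0.05 0 0 0 0 0 1;0.05 0 0 0 0 0 1;0.05 0 0 0 0 0 1;0.05 0 0 0 0 0 1"}}

```text
time: 8.27
position: [492.2, -153.7, 155.5]
tcp_rot: [[0.995, -0.095, -0.011], [-0.095, -0.995, 0.002], [-0.011, -0.001, -1.0]]
force: [-14.4, 4.1, 10.5]
finger_gap: 0.1
```

Emit:
{"fn": "carry_out", "kwargs": {"rows": "0.05 0 0 0 0 0 1;0.05 0 0 0 0 0 1;0.05 0 0 0 0 0 1;0.05 0 0 0 0 0 1"}}

```text
time: 8.6
position: [517.6, -156.7, 156.5]
tcp_rot: [[0.995, -0.095, 0.001], [-0.095, -0.995, -0.0], [0.001, 0.0, -1.0]]
force: [0.7, -0.4, 0.5]
finger_gap: -0.0
```

Emit:
{"fn": "carry_out", "kwargs": {"rows": "0.05 0 0 0 0 0 1;0.05 0 0 0 0 0 1;0.05 0 0 0 0 0 1;0.05 0 0 0 0 0 1"}}

```text
time: 8.93
position: [536.0, -158.5, 156.1]
tcp_rot: [[0.995, -0.095, -0.003], [-0.095, -0.995, 0.0], [-0.003, -0.0, -1.0]]
force: [-6.5, 1.4, 4.9]
finger_gap: 0.2
```

Emit:
{"fn": "carry_out", "kwargs": {"rows": "0.05 0 0 0 0 0 1;0.05 0 0 0 0 0 1;0.05 0 0 0 0 0 1;0.05 0 0 0 0 0 1"}}

```text
time: 9.27
position: [555.1, -160.4, 155.7]
tcp_rot: [[0.995, -0.095, -0.004], [-0.095, -0.995, 0.0], [-0.004, -0.0, -1.0]]
force: [-5.0, -0.1, -0.2]
finger_gap: 0.2
```

Emit:
{"fn": "carry_out", "kwargs": {"rows": "0.05 0 0 0 0 0 1;0.05 0 0 0 0 0 1;0.05 0 0 0 0 0 1"}}

```text
time: 9.52
position: [572.8, -162.0, 156.4]
tcp_rot: [[0.995, -0.095, 0.002], [-0.095, -0.995, -0.0], [0.002, -0.0, -1.0]]
force: [0.6, 1.1, 0.5]
finger_gap: 0.3
```

Emit:
{"fn": "carry_out", "kwargs": {"rows": "0.04 0 0 0 0 0 1;0.03 0 0 0 0 0 1;0 0 0 0 0 0 1"}}

```text
time: 9.77
position: [579.7, -162.6, 156.6]
tcp_rot: [[0.995, -0.095, 0.001], [-0.095, -0.995, -0.0], [0.001, -0.0, -1.0]]
force: [-0.1, -0.3, -0.3]
finger_gap: 0.3
```

Emit:
{"fn": "carry_out", "kwargs": {"rows": "0.02 0 0 0 0 0 1;0.02 0 0 0 0 0 1;0.01 0 0 0 0 0 1"}}

```text
time: 10.02
position: [581.4, -162.9, 156.1]
tcp_rot: [[0.995, -0.095, -0.005], [-0.095, -0.995, 0.0], [-0.005, 0.0, -1.0]]
force: [-10.1, 2.2, 6.9]
finger_gap: -0.2
```

Emit:
{"fn": "carry_out", "kwargs": {"rows": "0.01 0 0 0 0 0 1;0.01 0 0 0 0 0 1;0 0 0 0 0 0 1"}}

```text
time: 10.27
position: [581.5, -162.9, 156.1]
tcp_rot: [[0.995, -0.095, -0.008], [-0.095, -0.995, 0.001], [-0.008, -0.0, -1.0]]
force: [-13.4, 2.7, 10.4]
finger_gap: -0.1
```

Firm at the far stop: 13 N and no further travel. I'll hold briefly, back off, rise clear and look.

Emit:
{"fn": "carry_out", "kwargs": {"rows": "0 0 0 0 0 0 1;-0.05 0 0 0 0 0 1;-0.1 0 0 0 0 0 1;-0.2 0.1 0 0 0 0 1;-0.2 0.2 0 0 0 0 1;-0.1 0.2 -0.2 0 0 0 1;0 0.3 -0.3 0 0 0 1;0 0.3 -0.3 0 0 0 1"}}

```text
time: 10.93
position: [508.7, -265.6, 235.7]
tcp_rot: [[0.996, -0.094, -0.001], [-0.094, -0.996, 0.001], [-0.001, -0.001, -1.0]]
force: [1.9, -0.9, 0.4]
finger_gap: -0.2
```

Emit:
{"fn": "carry_out", "kwargs": {"rows": "-0.1 0.3 -0.1 0 0 0 1;-0.1 0.3 0 0 0 0 1;-0.1 0.3 0 0 0 0 1;0 0 0 0 0 0 1;0 0 0 0 0 0 1"}}

```text
time: 11.35
position: [470.3, -354.5, 245.2]
tcp_rot: [[0.995, -0.1, 0.0], [-0.1, -0.995, -0.001], [0.0, 0.001, -1.0]]
force: [0.2, -0.1, -0.4]
finger_gap: 0.1
```

Run:
```python
from h import *
np.set_printoptions(precision=1,suppress=True)
s=r.get_state();print(s["time"],s["position"],s["force"],np.abs(s["qvel"]).max())
S=r.capture("scene");T=r.capture("top")
k=RS.T@np.array([502.3,-150.6,170.4])+[107.4,0,0];k=RS@k
ps,pt=proj("scene",k)[0],proj("top",k)[0];print("expected",ps,pt)
bs,bt=blob(S,ps.astype(int),16),blob(T,pt.astype(int),16);print(bs,bt,tri(bs[0],bt[0]),k)
cv2.imwrite("pics/s4.png",np.hstack([cv2.resize(T[70:310,190:430],(400,400)),cv2.resize(S[130:370,90:330],(400,400))])[:,:,::-1])
```

```text
11.35 [ 470.3 -354.5  245.2] [ 0.2 -0.1 -0.4] 3.13709904510901
expected [214.5 319. ] [415.  169.6]
(array([211.5, 318.5]), array([  0,   0,  32,  31, 591], dtype=int32)) (array([416.4, 168.3]), array([  6,   8,  21,  17, 225], dtype=int32)) [ 608.6 -163.1  175.7] [ 609.2 -160.9  170.4]
```

View pics/s4.png

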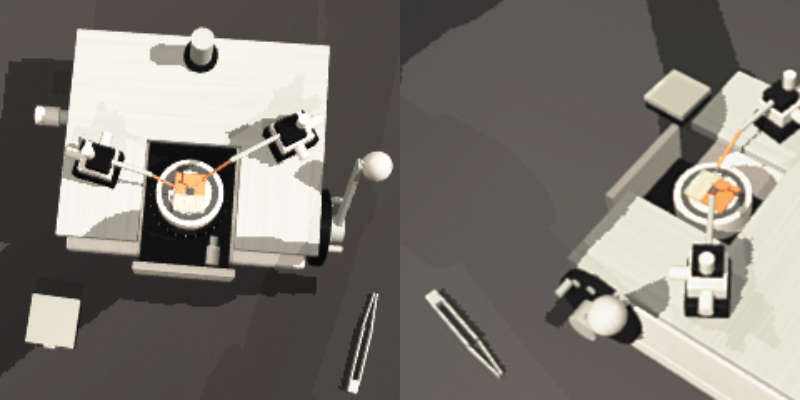

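The lever knob is now at the rear, at (376,165) in the left crop and (607,315) in the right, which matches its contact position. The plate is still home, and the box, tweezers and positioners haven't moved.

Run:
```python
from h import *
r.close_job();print(r.get_state()["time"])
```

```text
the job is handed in; nothing more can be done
the job is handed in; nothing more can be done
```

The job is done and handed in at about 11.5 s. The chuck stage is home and the lever is at its contact stop.

- **Chuck stage:** I pushed the pull plate in with the shut fingers until it stopped, at about 22 N. The plate face then stood about 498 mm along the station's x, against 498 mm expected from the platen's measured rear edge. The lever was still at load.
- **Lever:** I eased the knob over at about 60 mm/s (roughly 0.5 rad/s), past the separation detent to the far stop, which held firm at 10 to 13 N. The detents then drew the lever slightly ahead of the fingers. I had no direct reading of the lever's speed.
- **Last pictures:**
    - The top view put the knob within about 2 mm of where it should be at contact. The triangulated height came out 5 mm high, because the scene-view blob ran into the bright base.
    - By eye, the stage was still home, and the positioners, sample box and tweezers had not moved.
    - The arm was clear of everything, with no force on the tool.

I did not measure the platen's 6 mm drop separately; I inferred it from the lever position.

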